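Clip a model-car door into the leaning transport rack

TASK

Take the red door out of the drying stand and push it into the empty spring-clip slot of the blue rack until it has snapped fully home. Then swing the yellow-tipped keeper arm right over its top edge so the door cannot jump out on the road. Leave the grey door in the stand and the other things on the table where they are.

Things in the scene. Friction and masses are not known exactly. Their poses are not given: they have to be found in the camera images.
- red_door: Red model-car door, a stiff plate 120 mm wide (its y), 105 high (z), 8 thick (x), 0.1 to 0.17 kg, same both ways round. Origin: middle of its foot (lower edge). Window opening z 55 to 93 mm between 12 mm wide side posts; grip the top bar above it (z 93 to 105, 8 thick) in the middle, fingers closing along x. It starts upright in either stand slot and lifts straight out.
- grey_door: A grey door of the same shape and size, still drying in the other slot of the stand; leave it there.
- stand: Fixed wooden drying stand, 170 mm (its x) by 136 mm (its y), 44 mm high. Origin at the centre of its underside. Two 10 mm wide, 34 mm deep slots run along its y at x = -55 and +55 mm, slot floor at z = 10 mm; a door in it has its top edge at z = 115 mm.
- slot: Empty front slot of the blue rack. Origin: middle of the slot floor, 46 mm above the table; z points out of the slot, leaning 30 degrees from vertical towards the robot's side; y runs along the slot (the door's width), x is square to the door. The door goes in foot first along -z, its y along the slot's y (either way round), until its foot is on the floor: then its origin meets this one.
- rack: Fixed blue steel rack that carries both slots, base 230 by 190 mm, 12 mm thick; origin under the empty slot's floor centre, on the table, yaw as the slot's. At both ends of the slot steel channel walls leave a 10 mm gap up to slot z = 38 mm, flared above to about 25 mm at z = 51. Side cheeks, inner faces at slot y = -68 and +68 mm, reach z = 114 mm.
- rear: The second, full slot of the rack, like the empty one, 92 mm behind it (level, along the rack's x), with its own frame at its slot floor. A white door is already clipped in and its keeper closed: all fixed. It shows how the job should look.
- jaw_front (a joint): How far (m) the front of the two steel spring noses is pushed open; 0 is shut. They close on the door from both sides at slot z = 11 mm. An entering door stops on them about 13 mm short of home; a push of some 8 to 18 N along -z spreads each by about 2 mm, then the door snaps home and is held.
- keeper_pivot (a point): Axis of the keeper arm, fixed at slot frame x = 0, y = 71 mm, z = 117 mm; the axis runs along the slot's x. Its own axes are those of the slot.
- keeper_grip (a point): Centre of the yellow block at the end of the steel keeper arm, 70 mm from the pivot; block 24 mm thick along the slot's x, 16 mm wide, 26 mm long along the arm. It can be pushed, or pinched along the slot's x and led round the pivot; it turns in a light grip but may lag some 0.2 rad, so finish by pressing on it with closed fingertips.
- keeper (a joint): Keeper arm angle (rad), grows as it swings inward over the slot. 0: points out of the slot, leaning 0.349 away (slot frame y = sin 0.349, z = cos 0.349); 0.349: along slot +z; 1.92 (stop): closed, along slot -y, yellow block over the middle of the door, 4 mm above a fully home door's top edge; it cannot close over one not home. Starts at 0 to 0.4; friction of 0.04 N m holds it.
- spray_can: White cleaner bottle with red cap and orange label, 52 mm across, 160 mm tall, standing; origin under its centre. Leave alone.
- model_car: Model car with green body and yellow wheels, about 175 by 85 mm, 60 mm tall; origin under its centre. Leave alone.
- screwdriver: Screwdriver 170 mm long lying on the table; origin under its middle, on the table. Leave alone.

How it is judged:
By the outcome, as a careful person would: the job done as asked, in the order asked, and still so for the second after the job is handed in, with the robot touching nothing.
It also fails if it takes over 53 s, if anything falls off the work surface, if the arm or the gripper's body presses on something with over 40 N, if the wrist force passes 120 N, or if a joint passes its speed limit or range.

ROBOT

A 7-joint arm with a two-finger parallel gripper is mounted at the origin on the work surface. World frame = base frame: x ahead of the robot, y to its left, z up, the work surface at z = 0. Lengths are in m, angles in rad, forces in N, time in s.
With the tool pointing down it reaches from about 0.425 to 0.95 m from the base axis. Payload 4.7 kg.
Tool frame: the origin (TCP) lies at the very end of the fingers, on their centre line; the grasp point (between the pads) lies 19 mm behind it; z points along the fingers, y is the line along which they close (so a half turn about z gives the same grasp; the last joint's range is limited). The gripper opens to 87 mm and grips with 3 to 60 N. Pads are 19 mm wide; open, the fingers measure 117 mm over their backs; the gripper's body (75 mm by 190 mm) begins 51 mm behind the grasp point.
Start: joints at [1.178, 0.469, -0.049, 1.532, 0.024, 1.141, -0.082], TCP at [0.24, -0.631, 0.184] pointing down, gripper open.
Joint ranges: [-2.59, 2.59], [-0.33, 1.99], [-1.39, 1.29], [0.1, 2.45], [-1.04, 4.18], [0.21, 1.99], [-2.66, 2.66]. Speed limits (rad/s): [2.57, 2.57, 3.14, 3.14, 3.14, 3.14, 3.14].

INTERFACE

Orientations are given as a unit quaternion [w, x, y, z].
In Python, from station import env, imaging, job_done, spotter gives the robot as it stands. The module is installed in compiled form; this text tells all that it offers.
- The arm moves only by the tool servo_tool, never from a script. Its argument "increments" is a list that holds one entry, the list of rows, each a list of 7 numbers: the shift along the tool's x, y, z in units of 25 mm (1.0 is 25 mm), then the turn, a rotation vector about the tool's x, y, z in units of 6 degrees (1.0 is 6 degrees), then the finger opening in mm, from 0 to 87. In form: [[[x, y, z, ax, ay, az, hand], ...]]. A call has 1 to 10 rows; each row shifts and turns the commanded pose from where the row before left it, along the tool's axes as they then stand; what a row does not reach is not made up. A row lasts 1/10 s, in which the tool goes at most 50 mm and 8.59 degrees, less where a joint would pass 70% of its speed; a pose out of reach is approached as far as the arm can. A call is refused whole if a number of a shift passes 1 or a number of a turn 1, either way. A call with a gripper value outside its range is refused whole. The fingers move at their own pace and stop on an object; "force" is the grip in N (left out, the last holds). Time passes only in rows, so rows that do not move let the fingers close. It gives the time, the measured TCP pose, the force, the opening and the grip force at its end, in the units of the state.
- env.read_state(): the state, without advancing time (a new reading comes with each control period).
- imaging.snapshot(name): name is "scene" or "top" or "wrist"; returns (picture, depth): 400x640x3 uint8, red, green, blue; 400x640 float32, m along the optical axis (not along the pixel's ray), 0 where there is no reading.
- imaging.camera_model(name): a dict with "fx", "fy", "cx", "cy" (pixels), "D" ([k1, k2, p1, p2, k3] as OpenCV has them; the pictures are not rectified), "cam_to_world" (4x4, takes a point from camera to world coordinates). Camera axes: x right, y down, z forward; pixel columns grow to the right and rows downward; lengths in m; the calibration is good to about 2 mm. A picture is of the moment at which its call begins: read the wrist's pose just before it. camera_model takes no time and is no camera call; for the wrist camera it gives the pose at the moment of the call.
- job_done(): hands the job in; it is judged then, once.
Trained networks look in the newest picture that a camera, given by its name, has taken for a name from the list of things; names that differ only in an ending like _2 or _b are one class to them, and where a whole thing is asked for, a point or a joint stands for the part that bears it (a point fixed in the world has none). Each returns a list of dicts, best first, with "conf" (0 to 1); they miss things now and then, are a little off and sometimes report something else, mostly with a low value. They report only what shows in the picture. A call takes as long as a camera call.
- spotter.silhouettes(camera, target): "pixels" (400x640 bool, what is visible of it) and "location" ([column, row] in pixels, amid what is visible of it).
- spotter.pinpoint(camera, target): "location" ([column, row] in pixels: a listed point, or the origin of a listed thing).
The state is a dict: "clock": time; "q": joint angles; "qvel": joint speeds; "tau": joint torques, N m; "ee_pos": TCP position; "eef_rot": TCP orientation; "wrist_force": force on the tool from outside, world axes, zero at the start; "torque": the same for the moment, N m; "gripper_width": finger opening in m; "finger_force": force on a finger pad.
Only numpy, scipy, OpenCV 4.12 (cv2) and the standard library are available. Lean on these libraries where they do the work, as an engineer would, in place of code of your own. Each camera call takes 0.05 s, during which the arm holds its last target. There are 200 camera calls.

## Working session

There is one attempt and no reset: what is moved stays moved. The work goes in short steps, Python scripts to look and compute and a tool call to move; the robot and the scene stay as the last step left them, time stands still between calls to the robot, and variables do not carry over. Pictures are saved under pics/ and viewed, at most 10 in all, crops included, and the job is handed in when it is done.

Besides the shell and the picture viewer there is one more tool, called after "Emit:" as name([rows], argument=value, ...), one row to a line, values as JSON. servo_tool: Moves the arm, as the interface text tells. Its arguments: {"type":"object","properties":{"increments":{"type":"array"},"force":{"type":"number"}},"required":["increments"]}

```bash
mkdir -p pics; ls
cat > h.py <<'E'
import numpy as np, cv2
from scipy.spatial.transform import Rotation as R
from station import env, imaging, job_done, spotter
def cam(n):
    m=imaging.camera_model(n); K=np.array([[m['fx'],0,m['cx']],[0,m['fy'],m['cy']],[0,0,1]]); return K,np.array(m['D'],float),np.array(m['cam_to_world'])
def pts(n,uv,d,c=None):
    K,D,T=c or cam(n); uv=np.asarray(uv,float).reshape(-1,1,2)
    p=cv2.undistortPoints(uv,K,D)[:,0]; d=np.asarray(d).reshape(-1,1)
    return np.c_[p*d,d]@T[:3,:3].T+T[:3,3]
def ray(n,uv,c=None):
    T=(c or cam(n))[2]; p=pts(n,uv,[1.0],c)[0]; d=p-T[:3,3]; return T[:3,3],d/np.linalg.norm(d)
def tri(r1,r2):
    A=np.zeros((3,3));b=np.zeros(3)
    for o,d in (r1,r2):
        P=np.eye(3)-np.outer(d,d);A+=P;b+=P@o
    x=np.linalg.solve(A,b); return x,[np.linalg.norm(np.cross(x-o,d)) for o,d in (r1,r2)]
def tool():
    s=env.read_state(); q=s['eef_rot']; return np.array(s['ee_pos']),R.from_quat([q[1],q[2],q[3],q[0]])
def save(n,pic): cv2.imwrite('pics/'+n+'.png',pic[:,:,::-1])
E
python3 - <<'E'
from h import *
np.set_printoptions(precision=4,suppress=True)
s=env.read_state();print(s)
P={}
for n in('scene','top'):
    p,d=imaging.snapshot(n);save(n,p);P[n]=(p,d)
    print(n,cam(n)[2])
    for t in('red_door','grey_door','stand','slot','rack','rear','keeper_pivot','keeper_grip','spray_can','model_car','screwdriver'):
        r=spotter.pinpoint(n,t)
        for x in r[:2]:
            u,v=map(int,x['location']);dd=d[min(max(v,0),399),min(max(u,0),639)]
            print(n,t,round(x['conf'],2),np.round(x['location'],1),dd,pts(n,x['location'],[dd])[0])
E
```

```text
pics
{'clock': 0.0, 'q': array([ 1.1781,  0.4694, -0.0486,  1.5337,  0.0241,  1.141 , -0.0823]), 'qvel': array([-0.0012, -0.0005, -0.0011,  0.0011,  0.0015, -0.0007, -0.0005]), 'tau': array([  0.0002, -50.7976,  -0.0804, -23.6157,  -0.0614,   0.0378,
         0.0001]), 'ee_pos': array([ 0.2399, -0.6302,  0.1833]), 'eef_rot': array([-0.0009,  0.9835,  0.1809, -0.0002]), 'wrist_force': array([-0.3922,  0.6328, -0.9578]), 'torque': array([-0.006 , -0.03  ,  0.0224]), 'finger_force': 0.0, 'gripper_width': 0.08710994479763401}
scene [[-0.6524  0.5554 -0.5156  1.13  ]
 [ 0.7577  0.4898 -0.4312  0.4994]
 [ 0.013  -0.672  -0.7404  1.0447]
 [ 0.      0.      0.      1.    ]]
scene grey_door 0.59 [410.7 271.6] 1.1617275 [0.4887 0.2931 0.0423]
scene stand 0.83 [395.3 285.2] 1.0568482 [0.5914 0.299  0.109 ]
scene slot 0.72 [268.6 194.1] 1.3073661 [ 0.565  -0.1918  0.0749]
scene rack 0.89 [264.5 200. ] 1.3200425 [ 0.5785 -0.1991  0.0527]
scene rack 0.51 [289.2 154.2] 1.4990133 [ 0.3533 -0.3073  0.0308]
scene rear 0.92 [250.4 217.8] 1.2607006 [ 0.6613 -0.1737  0.0604]
scene keeper_pivot 0.72 [292.
[... 838 characters left out ...]
[0.4768 0.257  0.0671]
top rack 0.65 [388.4 198.9] 1.2460934 [ 0.5424 -0.213   0.0571]
top rear 0.61 [380.8 165.7] 1.2494336 [ 0.6353 -0.1918  0.0701]
top keeper_pivot 0.68 [376.5 215.2] 1.1358639 [ 0.4821 -0.1671  0.1593]
top keeper_pivot 0.35 [283.4 143.4] 1.2342608 [0.6913 0.0819 0.0994]
top keeper_grip 0.51 [380.6 227.6] 1.0694014 [ 0.4436 -0.1695  0.2201]
top keeper_grip 0.36 [286.  141.4] 1.231771 [0.6961 0.0745 0.1026]
top spray_can 0.98 [283.9 144.5] 1.2413698 [0.6903 0.0812 0.092 ]
top spray_can 0.62 [379.7 226.6] 1.0652704 [ 0.4455 -0.1668  0.2247]
top model_car 0.72 [429.4 276. ] 1.2100743 [ 0.3296 -0.32    0.0554]
top screwdriver 0.64 [298.2 255.3] 1.260111 [0.3851 0.0413 0.0198]
```

View pics/scene.png

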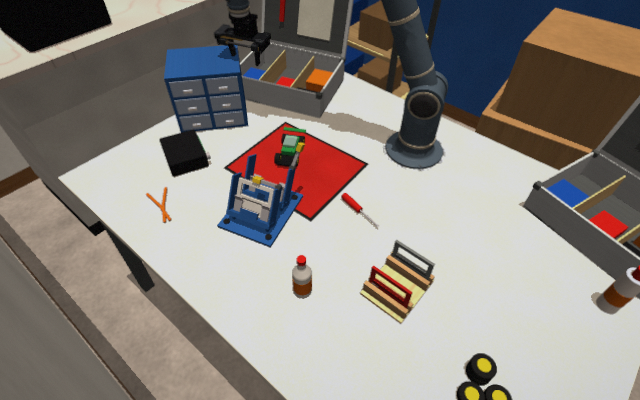

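View pics/top.png

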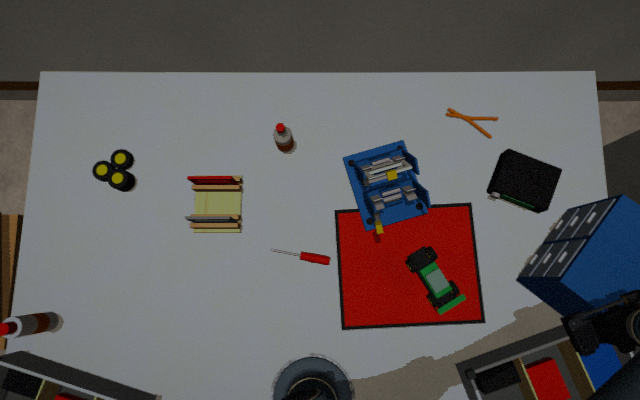

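The top picture shows the red door at (215,181) and the grey one at (215,218). The rack is at (388,185), with its keeper standing up, yellow tip at (379,228). In the scene picture the red door is at (390,288) and the rack at (262,205).

```bash
cat > m.py <<'E'
from h import *
np.set_printoptions(precision=4,suppress=True)
D={}
for n in('scene','top'):
    D[n]=imaging.snapshot(n)
for t in('red_door','stand','slot','rear','keeper_pivot','keeper_grip','spray_can'):
    r=[spotter.pinpoint(n,t) for n in('scene','top')]
    if all(r): print(t,*tri(*[ray(n,x[0]['location']) for n,x in zip(('scene','top'),r)]))
for n in('scene','top'):
    p,d=D[n]; hsv=cv2.cvtColor(p,cv2.COLOR_RGB2HSV)
    vv,uu=np.mgrid[:400,:640]; W=pts(n,np.c_[uu.ravel(),vv.ravel()],d.ravel()).reshape(400,640,3)
    red=((hsv[...,0]<8)|(hsv[...,0]>172))&(hsv[...,1]>150)&(d>0)
    m=red&(W[...,2]>.09)&(W[...,1]>.12)&(W[...,2]<.14)
    q=W[m]; 
    if len(q): print(n,'red top',len(q),q.mean(0),q.min(0),q.max(0),cv2.minAreaRect(q[:,:2].astype(np.float32)*1000))
    blue=(hsv[...,0]>100)&(hsv[...,0]<125)&(hsv[...,1]>120)&(d>0)&(W[...,0]>.4)&(W[...,0]<.8)&(abs(W[...,1]+.2)<.2)
    for lo,hi in((.004,.025),):
        q=W[blue&(W[...,2]>lo)&(W[...,2]<hi)]; print(n,'rack',len(q),np.median(q[:,2]),cv2.minAreaRect(q[:,:2].astype(np.float32)*1000))
    yel=(hsv[...,0]>20)&(hsv[...,0]<33)&(hsv[...,1]>160)&(d>0)&(W[...,0]>.4)&(W[...,0]<.8)&(abs(W[...,1]+.2)<.2)&(W[...,2]>.1)
    k,l=cv2.connectedComponents(yel.astype(np.uint8))
    for i in range(1,k):
        if (l==i).sum()>5: print('yel',(l==i).sum(),np.median(W[l==i],0))
E
python3 m.py
```

```text
red_door [0.5934 0.2788 0.0118] [np.float64(0.003000290760791221), np.float64(0.0030002907607912127)]
stand [0.5449 0.28   0.0083] [np.float64(0.004187934970289483), np.float64(0.004187934970289577)]
slot [ 0.5646 -0.2051  0.0504] [np.float64(0.004239676319628523), np.float64(0.00423967631962866)]
rear [ 0.6424 -0.2002  0.0349] [np.float64(0.002206969940751753), np.float64(0.002206969940751753)]
keeper_pivot [ 0.4819 -0.1652  0.1531] [np.float64(6.34691368529634e-05), np.float64(6.34691368530424e-05)]
keeper_grip [ 0.5044 -0.2117 -0.5871] [np.float64(0.06142803565095425), np.float64(0.06142803565095424)]
spray_can [0.719  0.0821 0.0072] [np.float64(0.0076044202232195875), np.float64(0.007604420223219748)]
scene red top 232 [0.5876 0.2876 0.1121] [0.1004 0.2244 0.09  ] [0.5946 0.7489 0.1197] ((375.4797058105469, 513.9119262695312), (84.59026336669922, 718.5305786132812), 42.78449249267578)
scene rack 1231 0.012469892517954051 ((590.4535522460938, -205.69908142089844), (233.34609985351562, 189.06597900390625), 16.606464385986328)
yel 53 [ 0.4505 -0.1613  0.2143]
yel 56 [ 0.5956 -0.204   0.1541]
top red top 185 [0.59   0.2787 0.113 ] [0.5857 0.2188 0.093 ] [0.5946 0.3387 0.1217] ((590.3092041015625, 278.7652587890625), (120.01053619384766, 8.838432312011719), 89.63814544677734)
top rack 2113 0.013057145672262349 ((595.7396240234375, -215.9864044189453), (228.99993896484375, 203.91497802734375), 17.01984405517578)
yel 93 [ 0.5906 -0.208   0.1555]
yel 75 [ 0.4449 -0.1653  0.2187]
```

Emit:
servo_tool([
  [[0,0,-1,0,0,0,87],[0,0,-1,0,0,0,87],[0,0,-1,0,0,0,87],[0,0,-1,0,0,0,87],[0,0,-1,0,0,0,87],[0,0,-1,0,0,0,87],[0,0,-1,0,0,0,87],[0,0,-1,0,0,0,87]],
])

```text
clock: 2.8
ee_pos: [0.2401, -0.6307, 0.3855]
eef_rot: [0.0, 0.984, 0.181, 0.0]
wrist_force: [0.5, 0.3, -0.8]
gripper_width: 0.0873
finger_force: 0.0
```

```bash
cat >> h.py <<'E'
from scipy.linalg import logm,expm
def M(r,p):
    T=np.eye(4);T[:3,:3]=r.as_matrix() if hasattr(r,'as_matrix') else r;T[:3,3]=p;return T
def down(th): th=np.radians(th);c,s=np.cos(th),np.sin(th); return np.array([[c,s,0],[s,-c,0],[0,0,-1.]])
def plan(p,r,n=None,cur=None):
    if cur is None: P,Q=tool(); cur=M(Q,P)
    rel=np.linalg.inv(cur)@M(r,p)
    L=np.real(logm(rel)); n0=n or 1
    while True:
        S=expm(L/n0); row=np.r_[S[:3,3]/.025,np.degrees(R.from_matrix(S[:3,:3]).as_rotvec())/6]
        if n or abs(row).max()<=1: break
        n0+=1
    mid=cur@expm(L/2)
    print('rows',n0,np.round(row,2),'mid',np.round(mid[:3,3],3),'total shift',np.round(rel[:3,3]/.025,2))
    return np.round(row,2)
E
python3 - <<'E'
from h import *
plan([.47,-.22,.40],down(107))
print(np.linalg.inv(M(tool()[1],tool()[0]))@cam('wrist')[2])
E
```

```text
rows 21 [ 0.99  0.02 -0.03  0.    0.   -0.68] mid [ 0.436 -0.471  0.393] total shift [ 14.44 -12.08  -0.58]
[[ 1.27409286e-03 -9.69017794e-01 -2.46987635e-01  6.72630917e-02]
 [ 9.99998976e-01  1.07374506e-03  9.45850944e-04  4.54483566e-04]
 [-6.51344644e-04 -2.46988587e-01  9.69018170e-01 -1.99521037e-01]
 [ 0.00000000e+00  0.00000000e+00  0.00000000e+00  1.00000000e+00]]
```

Emit:
servo_tool([
  [[1,0,0,0,0,-0.7,87],[1,0,0,0,0,-0.7,87],[1,0,0,0,0,-0.7,87],[1,0,0,0,0,-0.7,87],[1,0,0,0,0,-0.7,87],[1,0,0,0,0,-0.7,87],[1,0,0,0,0,-0.7,87],[1,0,0,0,0,-0.7,87],[1,0,0,0,0,-0.7,87],[1,0,0,0,0,-0.7,87]],
])

```text
clock: 3.8
ee_pos: [0.4289, -0.4736, 0.3842]
eef_rot: [-0.0, 0.853, 0.523, 0.0]
wrist_force: [-0.3, -0.6, 0.1]
gripper_width: 0.087
finger_force: 0.0
```

Emit:
servo_tool([
  [[1,0,0,0,0,-0.7,87],[1,0,0,0,0,-0.7,87],[1,0,0,0,0,-0.7,87],[1,0,0,0,0,-0.7,87],[1,0,0,0,0,-0.7,87],[1,0,0,0,0,-0.7,87],[1,0,0,0,0,-0.7,87],[1,0,0,0,0,-0.7,87],[1,0,0,0,0,-0.7,87],[1,0,0,0,0,-0.7,87]],
])

```text
clock: 4.8
ee_pos: [0.4633, -0.2313, 0.3844]
eef_rot: [0.0, 0.608, 0.794, 0.0]
wrist_force: [-0.2, -0.4, -0.2]
gripper_width: 0.0871
finger_force: 0.0
```

```bash
cat > w.py <<'E'
from h import *
import sys
np.set_printoptions(precision=4,suppress=True)
n='wrist'; P,Q=tool(); print('tool',P,Q.as_matrix())
c=cam(n); p,d=imaging.snapshot(n); save(sys.argv[1],p); np.savez(sys.argv[1],p=p,d=d,T=c[2])
for t in sys.argv[2:]:
    for x in spotter.pinpoint(n,t)[:1]:
        u,v=np.clip(np.array(x['location'],int),0,[639,399]);print(t,round(x['conf'],2),np.round(x['location'],1),d[v,u],pts(n,x['location'],[d[v,u]],c)[0])
        np.savez(sys.argv[1]+'_'+t,uv=x['location'],T=c[2])
hsv=cv2.cvtColor(p,cv2.COLOR_RGB2HSV)
vv,uu=np.mgrid[:400,:640]; W=pts(n,np.c_[uu.ravel(),vv.ravel()],d.ravel(),c).reshape(400,640,3)
yel=(hsv[...,0]>20)&(hsv[...,0]<33)&(hsv[...,1]>160)&(d>0)&(W[...,2]>.1)
k,l=cv2.connectedComponents(yel.astype(np.uint8))
for i in range(1,k):
    if (l==i).sum()>30: print('yel',(l==i).sum(),np.median(W[l==i],0),np.argwhere(l==i).mean(0))
E
python3 w.py rack1 slot rear keeper_pivot keeper_grip
```

```text
tool [ 0.4633 -0.2313  0.3844] [[-0.2595  0.9657  0.0003]
 [ 0.9657  0.2595 -0.0001]
 [-0.0002  0.0002 -1.    ]]
slot 0.65 [373.1 174.3] 0.5194344 [ 0.5609 -0.2115  0.0664]
rear 0.72 [417.6 176.6] 0.51923656 [ 0.6409 -0.1941  0.0677]
keeper_pivot 0.79 [339.7 139.2] 0.40713108 [ 0.4769 -0.1671  0.1658]
keeper_grip 0.59 [321.1 135. ] 0.35080302 [ 0.4491 -0.1682  0.2224]
yel 289 [ 0.445  -0.1655  0.2168] [132.0242 318.6436]
yel 239 [ 0.5882 -0.2082  0.154 ] [184.8033 401.1757]
yel 43 [ 0.5026 -0.1926  0.5124] [279.5349 489.8605]
yel 92 [ 0.5179 -0.1925  0.5197] [306.0978 560.6087]
yel 32 [ 0.5228 -0.1912  0.5181] [302.7812 574.7812]
```

View pics/rack1.png

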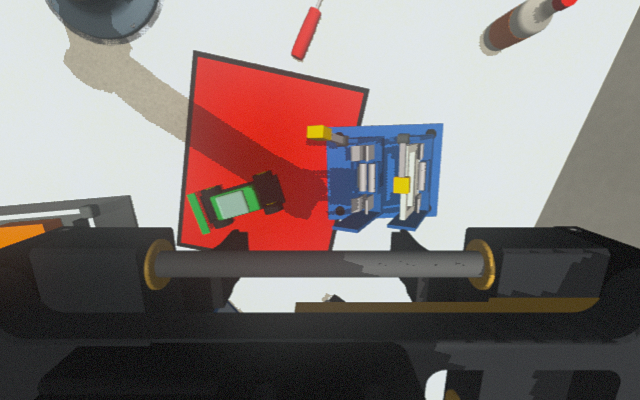

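The wrist picture shows the empty slot at about (365,175), the filled slot with its closed yellow keeper at (402,185), and the open keeper tip at (318,132). I'll fit the rack frame now.

```bash
cat > fit.py <<'E'
from h import *
np.set_printoptions(precision=4,suppress=True)
z=np.load('rack1.npz'); K,Dd,_=cam('wrist'); c=(K,Dd,z['T'])
vv,uu=np.mgrid[:400,:640]; W=pts('wrist',np.c_[uu.ravel(),vv.ravel()],z['d'].ravel(),c).reshape(400,640,3)
hsv=cv2.cvtColor(z['p'],cv2.COLOR_RGB2HSV)
blue=(hsv[...,0]>100)&(hsv[...,0]<125)&(hsv[...,1]>120)&(W[...,0]>.4)&(W[...,0]<.8)&(abs(W[...,1]+.2)<.2)
q=W[blue&(W[...,2]>.004)&(W[...,2]<.022)];print('base',np.median(q[:,2]),cv2.minAreaRect(q[:,:2].astype(np.float32)*1000))
for t in('slot','rear','keeper_pivot'):
    a=np.load(f'rack1_{t}.npz');o,d=ray('wrist',a['uv'],c); h={'slot':.046,'rear':.046,'keeper_pivot':.1473}[t]; print(t,o+d*(h-o[2])/d[2])
yaw=np.radians(16.8); Rs=R.from_euler('z',yaw).as_matrix()@R.from_euler('y',-30,degrees=True).as_matrix()
o=np.array([.559,-.215,.046])
for nm,oo in(('front',o),('rear',o+.092*np.array([np.cos(yaw),np.sin(yaw),0]))):
    S=(W-oo)@Rs; inb=(abs(S[...,0])<.03)&(abs(S[...,1])<.085)&(S[...,2]>.02)&(S[...,2]<.125)
    img=np.zeros((3*150,4*170+0,3),np.uint8)
    s=S[inb];cc=z['p'][inb]
    np.savez('S_'+nm,s=s,c=cc)
    if nm=='rear':
        for y0 in(-.05,-.03,-.015,.02,.035,.05):
            k=(abs(s[:,1]-y0)<.008)&(s[:,2]>.095)&(s[:,2]<.11)&(cc.min(1)>120); 
            if k.sum(): print('door top y',y0,k.sum(),s[k].mean(0),s[k,0].min(),s[k,0].max())
    else:
        for y0 in(-.055,0,.055):
          for zl in range(22,56,4):
            k=(abs(s[:,1]-y0)<.012)&(abs(s[:,2]*1000-zl)<2)
            if k.sum(): print('y',y0,'z',zl,np.sort((s[k,0]*1000).round().astype(int))[::max(1,k.sum()//14)])
    ch=(abs(s[:,1])>.055)&(s[:,2]>.085)
    for sg in(-1,1):
        k=(s[:,1]*sg>.055)&(s[:,2]>.06)&(s[:,2]<.112)
        if k.sum(): print('cheek',sg,k.sum(),np.percentile(s[k,1]*1000,[1,10,50,90,99]))
E
python3 fit.py
```

```text
base 0.01117417013951838 ((592.6216430664062, -208.5116424560547), (227.39500427246094, 188.39073181152344), 17.210905075073242)
slot [ 0.5655 -0.2133  0.046 ]
rear [ 0.6491 -0.1953  0.046 ]
keeper_pivot [ 0.4783 -0.1671  0.1473]
y -0.055 z 22 [-6 -6 -6 -6 -6 -6 -6 -6  8  8  8  9]
y -0.055 z 26 [-6 -6 -5 -5 -5  8  9  9  9  9  9  9  9]
y -0.055 z 30 [-6 -6 -6 -6 -5 -5 -5 -5  8  8  8  9  9  9  9  9  9]
y -0.055 z 34 [-6 -6 -6 -6 -5 -5 -5 -5 -5 -5 -5]
y -0.055 z 38 [-7 -7 -7 -7 -7 -6 -6 -6 -6 -6 -6 -6 -6 -6 -6]
y -0.055 z 42 [-10 -10  -9  -9  -9  -8  -8  -8  -8  -7  -7  -7  -7   8   8   8]
y -0.055 z 46 [-12 -12 -12 -12 -12 -12 -12 -11 -11 -11 -11 -11 -11 -11 -11 -10 -10 -10
  -9  -9  -9  -9   8   8   9   9]
y -0.055 z 50 [-14 -14 -14 -14 -13 -13 -12 -12 -11  12  13  13  14  14  15]
y -0.055 z 54 [-14  13  13  14  15]
y 0 z 22 [-21 -21 -21 -19 -19 -19 -19 -19 -19  19  20  20  20  20  20  20  21  22]
y 0.055 z 22 [-6 -6 -6 -6 -6 -6 -6 -6 -5  8  8  8  8  8  8  8  9 22 22]
y 0.055 z 26 [-9 -7 -6 -6 -5 -5 -5  7  8  8  8  8  8 22 22]
y 0.055 z 30 [-6 -6 -6 -6 -6 -5 -5  5  8  9  9 22 22]
y 0.
[... 460 characters left out ...]
71.227 ]
cheek 1 64 [62.5704 64.736  67.7001 70.1347 71.016 ]
door top y -0.05 61 [ 0.0005 -0.0501  0.1035] -0.004618102609177497 0.0037578084924514373
door top y -0.03 62 [ 0.0001 -0.0296  0.1035] -0.004284796959041283 0.003708458458940989
door top y -0.015 12 [-0.0003 -0.0213  0.1044] -0.004295654582067437 0.003573381461719866
door top y 0.02 27 [0.0028 0.0202 0.1021] 0.0017315193179516053 0.0036705389758259852
door top y 0.035 21 [0.0029 0.035  0.1019] 0.0023090896328862246 0.003545898004247492
door top y 0.05 25 [0.0028 0.0498 0.1018] 0.0015082174421682615 0.003534066012856304
cheek -1 313 [-76.6556 -72.0846 -71.5721 -59.4861 -55.5693]
cheek 1 51 [55.1769 55.8546 67.1351 70.4404 72.9036]
```

```bash
cat >> h.py <<'E'
yaw=np.radians(16.9); Rs=R.from_euler('z',yaw).as_matrix()@R.from_euler('y',-30,degrees=True).as_matrix()
O=np.array([.5598,-.2178,.046])
E
python3 - <<'E'
from h import *
plan([.590,.279,.24],down(90))
for g in([.445,-.1655,.2168],[.4505,-.1613,.2143]):
    g=(np.array(g)-O)@Rs; print(g,np.arctan2(.071-g[1],g[2]-.117)+.349)
E
```

```text
rows 20 [0.98 0.39 0.29 0.   0.   0.12] mid [0.51  0.027 0.312] total shift [18.54 10.13  5.76]
[0.00344068 0.08341396 0.19523638] 0.19163935890480033
[0.00780549 0.08583372 0.1898296 ] 0.14807134133911665
```

Emit:
servo_tool([
  [[1,0.4,0.3,0,0,0.12,87],[1,0.4,0.3,0,0,0.12,87],[1,0.4,0.3,0,0,0.12,87],[1,0.4,0.3,0,0,0.12,87],[1,0.4,0.3,0,0,0.12,87],[1,0.4,0.3,0,0,0.12,87],[1,0.4,0.3,0,0,0.12,87],[1,0.4,0.3,0,0,0.12,87],[1,0.4,0.3,0,0,0.12,87],[1,0.4,0.3,0,0,0.12,87]],
])

```text
clock: 6.05
ee_pos: [0.5117, 0.0318, 0.3088]
eef_rot: [-0.0, 0.66, 0.752, -0.0]
wrist_force: [0.2, -0.6, 0.2]
gripper_width: 0.087
finger_force: 0.0
```

Emit:
servo_tool([
  [[1,0.4,0.3,0,0,0.12,87],[1,0.4,0.3,0,0,0.12,87],[1,0.4,0.3,0,0,0.12,87],[1,0.4,0.3,0,0,0.12,87],[1,0.4,0.3,0,0,0.12,87],[1,0.4,0.3,0,0,0.12,87],[1,0.4,0.3,0,0,0.12,87],[1,0.4,0.3,0,0,0.12,87],[1,0.4,0.3,0,0,0.12,87],[0.6,0.4,0.2,0,0,0.12,87]],
])

```text
clock: 7.05
ee_pos: [0.5923, 0.2801, 0.2353]
eef_rot: [-0.001, 0.705, 0.709, -0.001]
wrist_force: [0.7, -0.7, 0.4]
gripper_width: 0.0873
finger_force: 0.0
```

```bash
python3 w.py door1 red_door
cat > dr.py <<'E'
from h import *
z=np.load('door1.npz'); K,Dd,_=cam('wrist'); c=(K,Dd,z['T'])
vv,uu=np.mgrid[:400,:640]; W=pts('wrist',np.c_[uu.ravel(),vv.ravel()],z['d'].ravel(),c).reshape(400,640,3)
hsv=cv2.cvtColor(z['p'],cv2.COLOR_RGB2HSV)
red=((hsv[...,0]<8)|(hsv[...,0]>172))&(hsv[...,1]>120)
q=W[red&(W[...,2]>.105)&(W[...,2]<.13)]; print(len(q),np.median(q,0),q.min(0),q.max(0),cv2.minAreaRect(q[:,:2].astype(np.float32)*1000),np.percentile(q[:,2],95))
plan([.590,.279,.09],down(90))
E
python3 dr.py
```

```text
tool [0.5923 0.2801 0.2353] [[-0.0067  1.     -0.0017]
 [ 1.      0.0067  0.0001]
 [ 0.0001 -0.0017 -1.    ]]
red_door 0.85 [320.  177.6] 0.3231371 [0.5934 0.2978 0.1138]
640 [0.58985424 0.28814246 0.11424109] [0.586415   0.22311937 0.11183176] [0.5934669  0.34076204 0.11616194] ((590.0491333007812, 281.93463134765625), (6.9135847091674805, 117.63265991210938), 0.2049514800310135) 0.11528761769009034
rows 6 [-0.01 -0.01  0.96 -0.   -0.    0.01] mid [0.591 0.28  0.162] total shift [-0.05 -0.08  5.79]
```

View pics/door1.png

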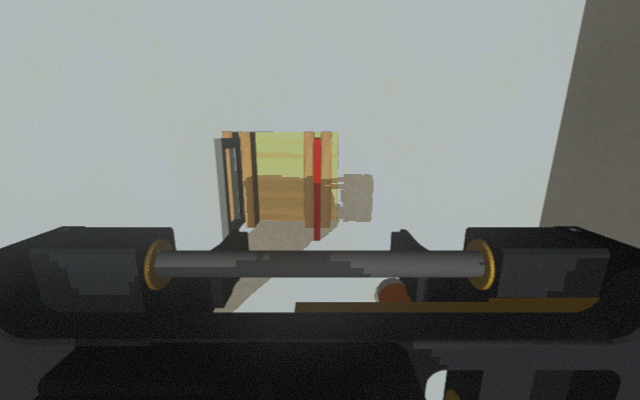

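The red top edge is centred between the fingers, from (317,140) to (317,240), and the fit puts it at x=0.590, y=0.280, so I'm going down.

Emit:
servo_tool([
  [[0,-0.1,0.9,0,0,0,87],[0,0,1,0,0,0,87],[0,0,1,0,0,0,60],[0,0,1,0,0,0,40],[0,0,1,0,0,0,30],[0,0,0.9,0,0,0,20],[0,0,0,0,0,0,15],[0,0,0,0,0,0,0],[0,0,0,0,0,0,0],[0,0,0,0,0,0,0]],
], force=15)

```text
clock: 8.15
ee_pos: [0.5901, 0.2793, 0.0935]
eef_rot: [0.001, 0.705, 0.71, 0.001]
wrist_force: [0.3, -0.6, -0.3]
gripper_width: 0.0313
finger_force: 0.0
```

Emit:
servo_tool([
  [[0,0,0,0,0,0,0],[0,0,0,0,0,0,0],[0,0,0,0,0,0,0]],
], force=50)

```text
clock: 8.45
ee_pos: [0.5892, 0.2791, 0.0921]
eef_rot: [0.0, 0.704, 0.71, 0.0]
wrist_force: [0.3, -0.4, -0.0]
gripper_width: 0.0069
finger_force: 0.0
```

Emit:
servo_tool([
  [[0,0,0,0,0,0,0],[0,0,0,0,0,0,0]],
])

```text
clock: 8.65
ee_pos: [0.5891, 0.2791, 0.0918]
eef_rot: [0.0, 0.704, 0.71, -0.0]
wrist_force: [-0.3, 0.1, -0.2]
gripper_width: 0.0012
finger_force: 0.0
```

Run:
```python
from h import *
print(env.read_state()['gripper_width'])
p,d=imaging.snapshot('scene')
a=cv2.resize(p[220:340,320:470],None,fx=4,fy=4,interpolation=cv2.INTER_CUBIC)
w,_=imaging.snapshot('wrist'); w=w[60:330,120:520]
im=np.zeros((480+0,800,3),np.uint8); im[:480,:600]=a; 
save('chk',cv2.resize(np.vstack([cv2.resize(a,(400,320)),cv2.resize(w,(400,270))]),None,fx=1,fy=1))
```

```text
0.0011536720673617864
```

View pics/chk.png

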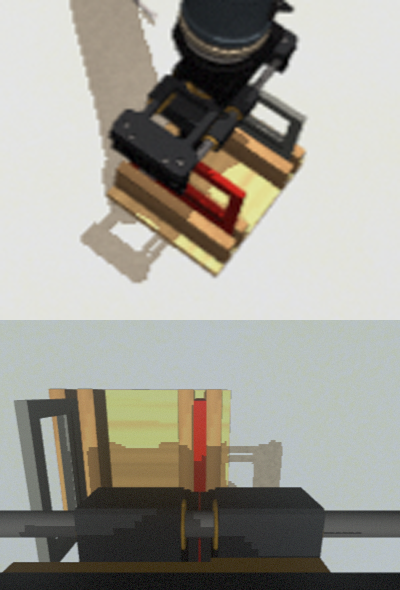

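Emit:
servo_tool([
  [[0,0,-0.4,0,0,0,0],[0,0,-0.4,0,0,0,0],[0,0,-0.4,0,0,0,0]],
])

```text
clock: 9.05
ee_pos: [0.5894, 0.2794, 0.1232]
eef_rot: [0.0, 0.704, 0.71, 0.001]
wrist_force: [-0.2, -0.5, -0.2]
gripper_width: 0.0007
finger_force: 0.0
```

Run:
```python
from h import *
s=env.read_state();print(s['gripper_width'],s['finger_force'],s['wrist_force'],s['ee_pos'])
p,d=imaging.snapshot('scene')
a=cv2.resize(p[220:340,320:470],None,fx=4,fy=4,interpolation=cv2.INTER_CUBIC)
save('chk2',a)
```

```text
0.0007435295309238843 0.0 [-0.22866676 -0.4585508  -0.19447429] [0.58941633 0.27938296 0.12322749]
```

View pics/chk2.png

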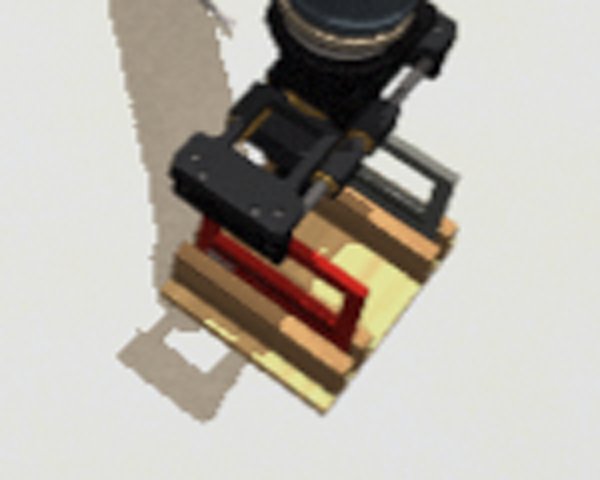

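The crop shows the red door under the hand from (200,230) to (365,300), and I can't tell by eye whether it rose. I'll measure it.

```bash
cat > redz.py <<'E'
from h import *
np.set_printoptions(precision=4,suppress=True)
for n in('scene','wrist','top'):
    c=cam(n);p,d=imaging.snapshot(n); hsv=cv2.cvtColor(p,cv2.COLOR_RGB2HSV)
    vv,uu=np.mgrid[:400,:640]; W=pts(n,np.c_[uu.ravel(),vv.ravel()],d.ravel(),c).reshape(400,640,3)
    red=((hsv[...,0]<8)|(hsv[...,0]>172))&(hsv[...,1]>120)&(d>0)&(W[...,2]>.05)&(abs(W[...,0]-.59)<.06)&(abs(W[...,1]-.28)<.08)
    q=W[red]; print(n,len(q),np.percentile(q,[2,50,98],axis=0).tolist() if len(q) else '')
E
python3 redz.py
```

```text
scene 383 [[0.5843549511293145, 0.227548827608793, 0.05126437071641482], [0.5909913800627393, 0.3006745569576719, 0.06682434996668385], [0.5938591071229816, 0.34184445871533986, 0.1180600679428098]]
wrist 1032 [[0.5659732497621852, 0.27408732207682857, 0.112889390743856], [0.5895101002369363, 0.3059676598596812, 0.11431823127044477], [0.5948025033897442, 0.34025857809337123, 0.28161518460852075]]
top 1 [[0.5391064430966068, 0.2919359023677647, 0.4901950252383396], [0.5391064430966068, 0.2919359023677647, 0.4901950252383396], [0.5391064430966068, 0.2919359023677647, 0.4901950252383396]]
```

Run:
```python
from h import *
np.set_printoptions(precision=3,suppress=True,linewidth=150)
c=cam('wrist');p,d=imaging.snapshot('wrist'); save('w3',cv2.resize(p[100:350,200:440],None,fx=3,fy=2.4)[:600])
P,Q=tool()
def proj(X):
    T=np.linalg.inv(c[2]); r,_=cv2.Rodrigues(T[:3,:3]); return cv2.projectPoints(np.array(X,float).reshape(-1,1,3),r,T[:3,3],c[0],c[1])[0][:,0]
m=Q.as_matrix()
print('tcp,grasp',proj([P,P-.019*m[:,2]]))
vv,uu=np.mgrid[:400,:640]; W=pts('wrist',np.c_[uu.ravel(),vv.ravel()],d.ravel(),c).reshape(400,640,3)
for v in range(150,300,8): print(v,[(W[v,u]@np.eye(3)).round(3).tolist() for u in(300,312,319,328)])
```

```text
tcp,grasp [[318.17  226.17 ]
 [318.103 235.057]]
150 [[0.571, 0.33, 0.042], [0.583, 0.33, 0.044], [0.589, 0.334, 0.113], [0.598, 0.33, 0.043]]
158 [[0.569, 0.319, 0.009], [0.583, 0.322, 0.043], [0.589, 0.328, 0.114], [0.598, 0.323, 0.043]]
166 [[0.568, 0.311, 0.008], [0.583, 0.315, 0.043], [0.589, 0.323, 0.114], [0.598, 0.315, 0.043]]
174 [[0.569, 0.302, 0.01], [0.583, 0.307, 0.043], [0.589, 0.317, 0.115], [0.598, 0.307, 0.043]]
182 [[0.568, 0.293, 0.01], [0.583, 0.299, 0.042], [0.589, 0.311, 0.113], [0.599, 0.299, 0.044]]
190 [[0.568, 0.284, 0.009], [0.583, 0.291, 0.043], [0.589, 0.305, 0.114], [0.599, 0.291, 0.044]]
198 [[0.568, 0.274, 0.009], [0.583, 0.282, 0.043], [0.59, 0.299, 0.114], [0.599, 0.283, 0.043]]
206 [[0.568, 0.265, 0.01], [0.583, 0.274, 0.043], [0.59, 0.292, 0.114], [0.599, 0.274, 0.042]]
214 [[0.568, 0.256, 0.008], [0.583, 0.266, 0.044], [0.59, 0.286, 0.114], [0.599, 0.266, 0.044]]
222 [[0.568, 0.246, 0.01], [0.583, 0.257, 0.044], [0.59, 0.28, 0.114], [0.599, 0.257, 0.043]]
230 [[0.583, 0.316, 0.238], [0.583, 0.249, 0.045], [0.59, 0.273, 0.114], [0.595, 0.29, 0.162]]
238 [[0.584, 0.317, 0.246], [0.586, 0.288, 0.171], [0.59, 0.288, 0.171], [0.595, 0.289, 0.172]]
246 [[0.584, 0.316, 0.251], [0.586, 0.289, 0.184], [0.59, 0.288, 0.183], [0.594, 0.288, 0.183]]
254 [[0.584, 0.315, 0.254], [0.587, 0.311, 0.245], [0.589, 0.311, 0.244], [0.592, 0.311, 0.244]]
262 [[0.584, 0.313, 0.254], [0.587, 0.309, 0.246], [0.589, 0.31, 0.247], [0.592, 0.31, 0.247]]
270 [[0.584, 0.31, 0.253], [0.587, 0.308, 0.248], [0.589, 0.307, 0.247], [0.592, 0.307, 0.247]]
278 [[0.584, 0.308, 0.253], [0.586, 0.284, 0.208], [0.59, 0.283, 0.207], [0.594, 0.284, 0.209]]
286 [[0.584, 0.307, 0.255], [0.587, 0.28, 0.209], [0.59, 0.279, 0.208], [0.594, 0.28, 0.208]]
294 [[0.584, 0.303, 0.253], [0.587, 0.276, 0.209], [0.59, 0.275, 0.208], [0.594, 0.276, 0.209]]
```

View pics/w3.png

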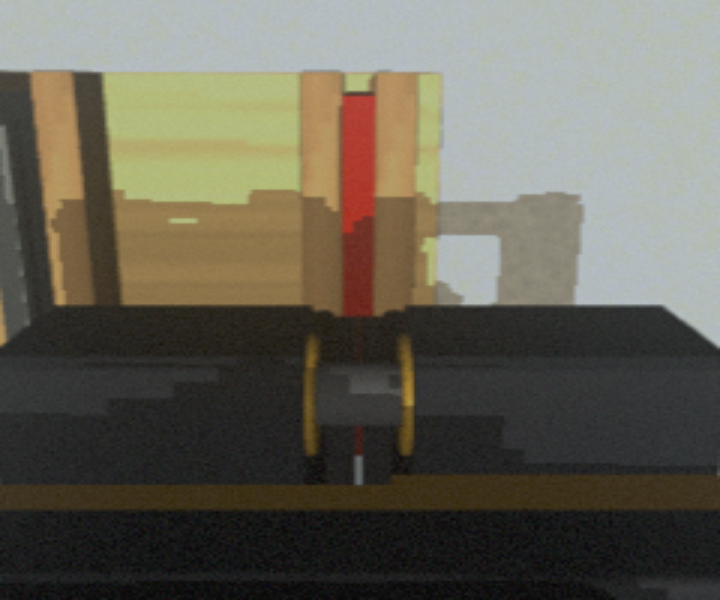

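The closed finger faces end at about row 228. Their depth puts the real fingertips near z=0.16 while the state says TCP 0.123. I'll measure that offset.

Run:
```python
from h import *
np.set_printoptions(precision=4,suppress=True,linewidth=150)
c=cam('wrist');p,d=imaging.snapshot('wrist'); P,Q=tool(); m=Q.as_matrix()
vv,uu=np.mgrid[:400,:640]; W=pts('wrist',np.c_[uu.ravel(),vv.ravel()],d.ravel(),c).reshape(400,640,3)
L=(W-P)@m*1000
for v in range(222,252,2): print(v,d[v,[306,310,314,324,327,330,334]], L[v,[310,327]].round(1).tolist())
n='scene';c=cam(n);p,d=imaging.snapshot(n)
W=pts(n,np.c_[uu.ravel(),vv.ravel()],d.ravel(),c).reshape(400,640,3); L=(W-P)@m*1000
k=(abs(L[...,0])<25)&(abs(L[...,1])<25)&(L[...,2]<5)&(L[...,2]>-120)&(d>0)
q=L[k]; h=np.histogram(q[:,2],np.arange(-120,10,5)); print(list(zip(h[1].astype(int),h[0])))
```

```text
222 [0.2914 0.2918 0.2927 0.2184 0.2906 0.2919 0.2929] [[-21.8, -8.8, 78.7], [-21.4, 8.7, 77.5]]
224 [0.2925 0.2926 0.2921 0.2187 0.2929 0.2921 0.2931] [[-24.1, -8.8, 79.0], [-24.2, 8.8, 79.2]]
226 [0.2918 0.2913 0.2923 0.2184 0.2922 0.2934 0.2927] [[-25.7, -8.7, 77.1], [-25.9, 8.8, 78.0]]
228 [0.294  0.2929 0.2925 0.2177 0.2945 0.2938 0.2915] [[-28.2, -8.8, 78.2], [-28.7, 8.9, 79.7]]
230 [0.1701 0.1691 0.2933 0.2195 0.2937 0.1689 0.1696] [[10.8, -4.9, -39.6], [-30.5, 8.8, 78.5]]
232 [0.1673 0.1666 0.1697 0.1706 0.1697 0.1654 0.1654] [[10.5, -4.8, -42.3], [9.4, 5.3, -39.4]]
234 [0.1622 0.1623 0.167  0.1673 0.1663 0.1628 0.1624] [[10.8, -4.7, -46.6], [9.5, 5.2, -42.9]]
236 [0.1591 0.1589 0.1634 0.1631 0.1642 0.1605 0.1594] [[10.9, -4.6, -50.1], [9.0, 5.1, -45.1]]
238 [0.1567 0.1566 0.1598 0.1597 0.1609 0.1568 0.1568] [[10.6, -4.5, -52.6], [9.1, 5.0, -48.5]]
240 [0.0855 0.1529 0.1575 0.1572 0.158  0.1533 0.0835] [[10.9, -4.4, -56.3], [9.1, 4.9, -51.6]]
242 [0.0856 0.1503 0.1546 0.1543 0.1546 0.1503 0.0817] [[10.8, -4.3, -59.0], [9.2, 4.8, -55.0]]
244 [0.0855 0.1478 0.1515 0.1524 0.1525
[... 394 characters left out ...]
int64(0)), (np.int64(-110), np.int64(0)), (np.int64(-105), np.int64(0)), (np.int64(-100), np.int64(0)), (np.int64(-95), np.int64(0)), (np.int64(-90), np.int64(0)), (np.int64(-85), np.int64(0)), (np.int64(-80), np.int64(4)), (np.int64(-75), np.int64(5)), (np.int64(-70), np.int64(5)), (np.int64(-65), np.int64(1)), (np.int64(-60), np.int64(1)), (np.int64(-55), np.int64(0)), (np.int64(-50), np.int64(0)), (np.int64(-45), np.int64(0)), (np.int64(-40), np.int64(0)), (np.int64(-35), np.int64(0)), (np.int64(-30), np.int64(0)), (np.int64(-25), np.int64(0)), (np.int64(-20), np.int64(0)), (np.int64(-15), np.int64(0)), (np.int64(-10), np.int64(0)), (np.int64(-5), np.int64(0)), (np.int64(0), np.int64(8))]
```

The real fingertips sit about 37 mm behind the stated TCP, which explains the miss. I'll take that into account and grip again.

Emit:
servo_tool([
  [[0,0,0,0,0,0,50],[0,0,0,0,0,0,50],[0,0,0,0,0,0,50],[0,0,0,0,0,0,50],[0,0,0.6,0,0,0,50],[0,0,1,0,0,0,50],[0,0,1,0,0,0,50]],
], force=20)

```text
clock: 10.1
ee_pos: [0.5891, 0.2788, 0.0554]
eef_rot: [0.0, 0.704, 0.71, 0.0]
wrist_force: [-0.6, 0.0, -0.4]
gripper_width: 0.0462
finger_force: 0.0
```

Emit:
servo_tool([
  [[0,0,0,0,0,0,0],[0,0,0,0,0,0,0],[0,0,0,0,0,0,0],[0,0,0,0,0,0,0],[0,0,0,0,0,0,0],[0,0,0,0,0,0,0]],
])

```text
clock: 10.7
ee_pos: [0.5895, 0.2792, 0.0575]
eef_rot: [0.0, 0.704, 0.71, 0.0]
wrist_force: [0.0, 0.3, 0.2]
gripper_width: 0.0098
finger_force: 0.0
```

Emit:
servo_tool([
  [[0,0,0,0,0,0,0],[0,0,0,0,0,0,0]],
], force=50)

```text
clock: 10.9
ee_pos: [0.5895, 0.2792, 0.0575]
eef_rot: [0.0, 0.704, 0.71, 0.0]
wrist_force: [0.3, -0.3, 2.5]
gripper_width: 0.0075
finger_force: 50.0
```

Emit:
servo_tool([
  [[0,0,-0.5,0,0,0,0],[0,0,-0.8,0,0,0,0],[0,0,-1,0,0,0,0],[0,0,-1,0,0,0,0],[0,0,-1,0,0,0,0],[0,0,-1,0,0,0,0],[0,0,-1,0,0,0,0],[0,0,-1,0,0,0,0]],
])

```text
clock: 11.7
ee_pos: [0.5887, 0.279, 0.2409]
eef_rot: [-0.0, 0.704, 0.71, -0.0]
wrist_force: [0.5, -0.1, -0.7]
gripper_width: 0.0075
finger_force: 50.0
```

```bash
cat >> h.py <<'E'
Rt=np.c_[Rs[:,1],Rs[:,0],-Rs[:,2]]
def slotpose(h,x=0,y=0,a=.0475): return O+Rs@np.array([x,y,h+a])
def inslot(a=.0475):
    P,Q=tool(); f=P+Q.as_matrix()[:,2]*a; print('foot in slot mm',np.round((f-O)@Rs*1000,1),'rot err deg',np.round(np.degrees(R.from_matrix(Rt.T@Q.as_matrix()).as_rotvec()),2))
E
python3 - <<'E'
from h import *
s=env.read_state();print(s['gripper_width'],s['finger_force'],s['wrist_force'])
print(slotpose(.16));plan(slotpose(.16),Rt)
P,Q=tool();plan(slotpose(.16)+[-.0,.25,.03],Q)
E
```

```text
0.0075288233729158055 49.999253153800964 [ 0.46838738 -0.12429732 -0.69222776]
[ 0.46053059 -0.24796035  0.22570027]
rows 21 [-0.96 -0.38 -0.08 -0.24  0.03 -0.13] mid [0.505 0.02  0.247] total shift [-21.04  -5.3    0.61]
rows 12 [-0.92 -0.43 -0.05  0.    0.   -0.  ] mid [0.525 0.141 0.248] total shift [-11.04  -5.22  -0.59]
```

Run:
```python
from h import *
P,Q=tool();P=P+[0,0,.05];cur=M(Q,P);r=plan(slotpose(.22),Rt,22,cur)
T=cur
for i in range(22):
    T=T@M(R.from_rotvec(np.radians(r[3:]*6)),r[:3]*.025)
    if i%3==0 or i>16:
        f=T@np.array([-.06,0,.0475,1]); print(i,T[:3,3].round(3),'foot corner in slot',((f[:3]-O)@Rs*1000).round())
```

```text
rows 22 [-0.93 -0.42 -0.09 -0.23  0.03 -0.12] mid [0.49  0.017 0.3  ] total shift [-21.38  -6.45   0.53]
0 [0.578 0.256 0.293] foot corner in slot [221. 390. 103.]
3 [0.549 0.185 0.298] foot corner in slot [186. 329. 128.]
6 [0.522 0.113 0.3  ] foot corner in slot [152. 268. 151.]
9 [0.498 0.04  0.3  ] foot corner in slot [118. 205. 170.]
12 [ 0.476 -0.034  0.297] foot corner in slot [ 86. 140. 187.]
15 [ 0.458 -0.108  0.292] foot corner in slot [ 55.  74. 200.]
17 [ 0.447 -0.158  0.287] foot corner in slot [ 35.  29. 208.]
18 [ 0.443 -0.183  0.285] foot corner in slot [ 26.   7. 211.]
19 [ 0.438 -0.208  0.282] foot corner in slot [ 16. -16. 214.]
20 [ 0.435 -0.233  0.279] foot corner in slot [  7. -39. 217.]
21 [ 0.431 -0.258  0.276] foot corner in slot [ -2. -62. 220.]
```

Emit:
servo_tool([
  [[0,0,-1,0,0,0,0],[0,0,-1,0,0,0,0]],
])

```text
clock: 11.9
ee_pos: [0.5886, 0.279, 0.2909]
eef_rot: [-0.0, 0.704, 0.71, -0.0]
wrist_force: [0.2, 0.4, -2.0]
gripper_width: 0.0075
finger_force: 50.0
```

Emit:
servo_tool([
  [[-0.93,-0.42,-0.09,-0.23,0.03,-0.12,0],[-0.93,-0.42,-0.09,-0.23,0.03,-0.12,0],[-0.93,-0.42,-0.09,-0.23,0.03,-0.12,0],[-0.93,-0.42,-0.09,-0.23,0.03,-0.12,0],[-0.93,-0.42,-0.09,-0.23,0.03,-0.12,0],[-0.93,-0.42,-0.09,-0.23,0.03,-0.12,0],[-0.93,-0.42,-0.09,-0.23,0.03,-0.12,0],[-0.93,-0.42,-0.09,-0.23,0.03,-0.12,0],[-0.93,-0.42,-0.09,-0.23,0.03,-0.12,0],[-0.93,-0.42,-0.09,-0.23,0.03,-0.12,0]],
])

```text
clock: 12.9
ee_pos: [0.4969, 0.0397, 0.2984]
eef_rot: [0.074, 0.653, 0.748, 0.096]
wrist_force: [1.3, 0.3, -1.5]
gripper_width: 0.0074
finger_force: 50.0
```

Emit:
servo_tool([
  [[-0.93,-0.42,-0.09,-0.23,0.03,-0.12,0],[-0.93,-0.42,-0.09,-0.23,0.03,-0.12,0],[-0.93,-0.42,-0.09,-0.23,0.03,-0.12,0],[-0.93,-0.42,-0.09,-0.23,0.03,-0.12,0],[-0.93,-0.42,-0.09,-0.23,0.03,-0.12,0]],
])

```text
clock: 13.4
ee_pos: [0.4631, -0.0834, 0.2924]
eef_rot: [0.11, 0.622, 0.761, 0.144]
wrist_force: [0.1, -0.2, -1.1]
gripper_width: 0.0074
finger_force: 50.0
```

Run:
```python
from h import *
print(tool()[0],env.read_state()['q']);inslot();plan(slotpose(.22),Rt)
```

```text
[ 0.46305014 -0.08344417  0.29240925] [ 0.65446062 -0.13380949 -0.39571403  2.05734807 -0.2806013   0.89953464
  0.59475372]
foot in slot mm [ 69.3 155.6 193.3] rot err deg [ 9.06 -1.71  5.08]
rows 7 [-0.92 -0.41 -0.1  -0.22  0.04 -0.12] mid [ 0.445 -0.17   0.286] total shift [-6.54 -2.63 -0.45]
```

Emit:
servo_tool([
  [[-0.92,-0.41,-0.1,-0.22,0.04,-0.12,0],[-0.92,-0.41,-0.1,-0.22,0.04,-0.12,0],[-0.92,-0.41,-0.1,-0.22,0.04,-0.12,0],[-0.92,-0.41,-0.1,-0.22,0.04,-0.12,0],[-0.92,-0.41,-0.1,-0.22,0.04,-0.12,0],[-0.92,-0.41,-0.1,-0.22,0.04,-0.12,0],[-0.92,-0.41,-0.1,-0.22,0.04,-0.12,0]],
])

```text
clock: 14.1
ee_pos: [0.4315, -0.2568, 0.2769]
eef_rot: [0.155, 0.575, 0.775, 0.209]
wrist_force: [0.1, 0.3, -0.1]
gripper_width: 0.0075
finger_force: 50.0
```

```bash
cat > ck.py <<'E'
from h import *
np.set_printoptions(precision=4,suppress=True)
print(env.read_state()['q'],env.read_state()['clock']);inslot()
for n in('wrist','scene','top'):
    c=cam(n);p,d=imaging.snapshot(n); hsv=cv2.cvtColor(p,cv2.COLOR_RGB2HSV)
    if n=='scene': save('ck',cv2.resize(p[110:260,190:350],None,fx=4,fy=4,interpolation=cv2.INTER_CUBIC))
    vv,uu=np.mgrid[:400,:640]; W=pts(n,np.c_[uu.ravel(),vv.ravel()],d.ravel(),c).reshape(400,640,3); S=(W-O)@Rs*1000
    red=((hsv[...,0]<8)|(hsv[...,0]>172))&(hsv[...,1]>120)&(d>0)&(W[...,2]>.06)&(abs(S[...,0])<25)&(abs(S[...,1])<90)&(S[...,2]<400)
    s=S[red]
    if len(s)>20: print(n,len(s),'pct2/50/98',np.percentile(s,[2,50,98],axis=0).round(1).tolist(),'x slope vs y,z',np.linalg.lstsq(np.c_[s[:,1:],np.ones(len(s))],s[:,0],rcond=None)[0].round(3))
    yel=(hsv[...,0]>20)&(hsv[...,0]<33)&(hsv[...,1]>160)&(d>0)&(abs(S[...,0])<30)&(S[...,2]>90)&(S[...,2]<215)&(abs(S[...,1])<130)
    s=S[yel]
    if len(s)>5: print(n,'yel',len(s),np.median(s,0).round(1))
E
python3 ck.py; python3 -c "
from h import *
plan(slotpose(.065),Rt)"
```

```text
[ 0.8017 -0.025  -0.0381  2.0614 -0.5862  0.9167  1.3773] 14.1
foot in slot mm [ -0.5  -0.  219.5] rot err deg [-0.19 -0.02  0.02]
wrist 1987 pct2/50/98 [[-4.8, -24.2, 322.5], [-1.1, 29.9, 323.8], [2.6, 61.6, 325.5]] x slope vs y,z [-0.004 -0.282 90.342]
wrist yel 397 [ -1.7  84.6 198.5]
scene 897 pct2/50/98 [[-8.2, -57.7, 223.7], [-1.2, 6.6, 261.9], [5.9, 58.7, 327.8]] x slope vs y,z [ 0.     0.018 -6.033]
scene yel 57 [  8.8  86.3 190.1]
top 577 pct2/50/98 [[-5.1, -47.3, 224.6], [1.9, 31.4, 272.8], [4.3, 58.9, 326.2]] x slope vs y,z [-0.01  -0.     1.725]
top yel 74 [  7.2  83.4 198.2]
rows 7 [ 0.    0.01  0.88  0.    0.   -0.01] mid [ 0.469 -0.246  0.21 ] total shift [0.03 0.05 6.17]
```

Emit:
servo_tool([
  [[0,0.04,1,0,0,0,0],[0,0,1,0,0,0,0],[0,0,1,0,0,0,0],[0,0,1,0,0,0,0],[0,0,1,0,0,0,0],[0,0,1,0,0,0,0],[0,0,0.6,0,0,0,0],[0,0,0.3,0,0,0,0],[0,0,0,0,0,0,0]],
])

```text
clock: 15.15
ee_pos: [0.5167, -0.2315, 0.1281]
eef_rot: [0.156, 0.576, 0.775, 0.209]
wrist_force: [2.7, -2.6, -3.6]
gripper_width: 0.0072
finger_force: 50.0
```

```bash
python3 ck.py
```

```text
[ 0.7175  0.2409 -0.1474  2.155  -0.7771  0.526   1.5124] 15.15
foot in slot mm [ 2.1 -0.7 46.2] rot err deg [-0.18 -0.12  0.11]
wrist 1765 pct2/50/98 [[-20.7, -25.9, 149.2], [1.5, 23.9, 153.1], [5.4, 50.4, 247.6]] x slope vs y,z [ 0.024 -0.135 21.618]
wrist yel 3420 [ -1.2  64.6 199.4]
scene 771 pct2/50/98 [[-4.2, -54.1, 55.5], [4.4, 9.4, 94.9], [13.6, 61.3, 163.6]] x slope vs y,z [0.003 0.013 2.865]
scene yel 63 [  8.5  70.  190.6]
top 378 pct2/50/98 [[-7.4, -47.4, 53.6], [6.2, 32.2, 103.3], [20.3, 60.5, 304.1]] x slope vs y,z [-0.016  0.012  4.603]
top yel 91 [  5.5  65.9 198.3]
```

Run:
```python
from h import *
w,_=imaging.snapshot('wrist'); a=cv2.imread('pics/ck.png')[:,:,::-1]
save('ck3',np.hstack([cv2.resize(a,(400,375)),cv2.resize(w[80:400,160:480],(375,375))]))
```

```text
(no output)
```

View pics/ck3.png

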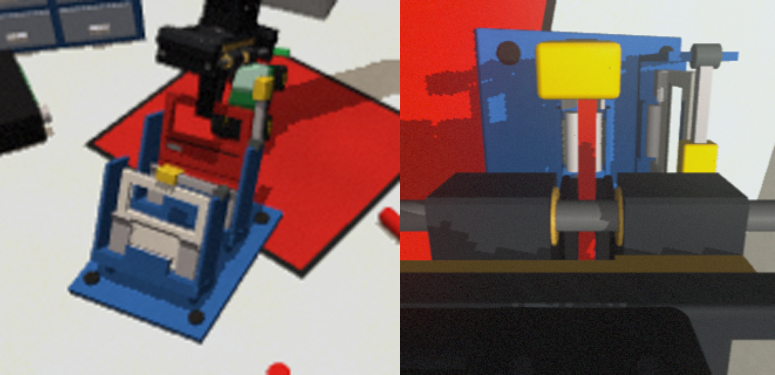

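The door stands at the slot mouth. In the wrist half the yellow keeper block is at (578,70), clear of the hand. It has swung slightly inward but is still upright.

Emit:
servo_tool([
  [[0,-0.06,0.2,0,0,0,0],[0,0,0.2,0,0,0,0],[0,0,0.2,0,0,0,0]],
])

```text
clock: 15.65
ee_pos: [0.5215, -0.2296, 0.1139]
eef_rot: [0.155, 0.576, 0.775, 0.209]
wrist_force: [0.0, -4.3, 1.3]
gripper_width: 0.0074
finger_force: 50.0
```

```bash
python3 -c "
from h import *
inslot();s=env.read_state();print(s['wrist_force']@Rs,s['torque'])"
```

```text
foot in slot mm [-0.6 -0.2 31.3] rot err deg [-0.12 -0.07  0.15]
[-0.41332979 -4.12608508  1.71701649] [-1.06379154  0.3267654  -0.55098462]
```

Emit:
servo_tool([
  [[-0.08,0.03,0.2,0,0,0,0],[0,0,0.2,0,0,0,0],[0,0,0,0,0,0,0]],
])

```text
clock: 15.95
ee_pos: [0.5272, -0.2281, 0.1045]
eef_rot: [0.153, 0.576, 0.775, 0.209]
wrist_force: [0.6, 0.1, -1.3]
gripper_width: 0.0077
finger_force: 50.0
```

```bash
cat > st.py <<'E'
from h import *
np.set_printoptions(precision=2,suppress=True)
inslot();s=env.read_state();print(s['wrist_force']@Rs,s['torque'])
P=cam('wrist');p,d=imaging.snapshot('wrist');hsv=cv2.cvtColor(p,cv2.COLOR_RGB2HSV)
vv,uu=np.mgrid[:400,:640]; W=pts('wrist',np.c_[uu.ravel(),vv.ravel()],d.ravel(),P).reshape(400,640,3); S=(W-O)@Rs*1000
yel=(hsv[...,0]>20)&(hsv[...,0]<33)&(hsv[...,1]>160)&(d>0)&(abs(S[...,0])<30)&(S[...,2]>90)&(S[...,2]<215)&(abs(S[...,1])<130)
s=S[yel];print(len(s),np.percentile(s,[3,50,97],axis=0) if len(s) else '')
red=((hsv[...,0]<8)|(hsv[...,0]>172))&(hsv[...,1]>120)&(d>0)&(abs(S[...,0])<12)&(S[...,1]>20)&(S[...,1]<75)&(S[...,2]>90)&(S[...,2]<180)
s=S[red];print('red',len(s),np.percentile(s,[3,50,97],axis=0) if len(s) else '')
E
python3 st.py
```

```text
foot in slot mm [-0.3 -0.3 20.2] rot err deg [-0.06  0.15  0.14]
[-0.1  -0.08 -1.44] [-0.64  0.42 -0.22]
6774 [[-12.2   22.77 197.76]
 [ -1.28  64.14 199.43]
 [  9.88  71.3  201.67]]
red 767 [[ -4.14  20.95 126.45]
 [ -0.58  34.18 128.05]
 [  2.99  46.29 129.64]]
```

Emit:
servo_tool([
  [[0,0,0.15,0,0,0,0],[0,0,0.15,0,0,0,0],[0,0,0.1,0,0,0,0],[0,0,0.1,0,0,0,0]],
])

```text
clock: 16.4
ee_pos: [0.5334, -0.2275, 0.0953]
eef_rot: [0.155, 0.576, 0.775, 0.209]
wrist_force: [-3.4, -0.4, 4.8]
gripper_width: 0.0074
finger_force: 50.0
```

```bash
python3 st.py
```

```text
foot in slot mm [ 0.5 -1.6  9.2] rot err deg [-0.14  0.01  0.13]
[-0.47  0.64  5.87] [-0.28  0.67 -0.02]
9646 [[-12.19  26.33 193.14]
 [ -1.27  64.37 199.39]
 [  9.75  71.36 200.75]]
red 691 [[ -3.55  20.8  115.64]
 [ -0.01  32.51 117.17]
 [  3.55  43.41 118.69]]
```

Emit:
servo_tool([
  [[0,0,0.12,0,0,0,0],[0,0,0.12,0,0,0,0],[0,0,0.12,0,0,0,0],[0,0,0,0,0,0,0]],
])

```text
clock: 16.85
ee_pos: [0.5366, -0.222, 0.088]
eef_rot: [0.152, 0.574, 0.776, 0.211]
wrist_force: [-14.9, 5.6, 20.7]
gripper_width: 0.0071
finger_force: 50.0
```

```bash
python3 st.py
```

```text
foot in slot mm [0.8 3.1 0.6] rot err deg [-0.17  0.47  0.02]
[-0.57  9.65 24.21] [1.31 1.11 0.88]
1723 [[-17.12  24.66 175.4 ]
 [ -1.38  57.47 198.27]
 [ 15.31  61.26 199.06]]
red 372 [[ -3.36  20.51 105.98]
 [  0.28  26.9  107.14]
 [  3.92  35.33 108.39]]
```

Emit:
servo_tool([
  [[0,0,0,0,0,0,40],[0,0,0,0,0,0,40],[0,0,0,0,0,0,40],[0,0,-0.5,0,0,0,40],[-0.1,0,-1,0,0,0,40],[-0.1,0,-1,0,0,0,40],[0,0,-1,0,0,0,40]],
])

```text
clock: 17.6
ee_pos: [0.4965, -0.2447, 0.164]
eef_rot: [0.155, 0.576, 0.775, 0.209]
wrist_force: [0.1, -0.1, 0.5]
gripper_width: 0.0397
finger_force: 0.0
```

```bash
cat > meas.py <<'E'
from h import *
np.set_printoptions(precision=2,suppress=True)
inslot();s=env.read_state();print(s['clock'],s['wrist_force']@Rs)
for n in('wrist','scene','top'):
    c=cam(n);p,d=imaging.snapshot(n);hsv=cv2.cvtColor(p,cv2.COLOR_RGB2HSV)
    vv,uu=np.mgrid[:400,:640]; W=pts(n,np.c_[uu.ravel(),vv.ravel()],d.ravel(),c).reshape(400,640,3); S=(W-O)@Rs*1000
    box=(d>0)&(abs(S[...,0])<12)&(abs(S[...,1])<75)&(S[...,2]>85)&(S[...,2]<150)
    red=((hsv[...,0]<8)|(hsv[...,0]>172))&(hsv[...,1]>120)&box
    S2=S-[80,0,-46]
    wh=(hsv[...,1]<60)&(hsv[...,2]>110)&(d>0)&(abs(S2[...,0])<7)&(abs(S2[...,1])<58)&(abs(S2[...,1])>14)&(S2[...,2]>85)&(S2[...,2]<125)
    for nm,s in(('red',S[red]),('white',S2[wh])):
        if len(s)>20: print(n,nm,len(s),'z pct 50 90 97',np.percentile(s[:,2],[50,90,97]),'x',np.percentile(s[:,0],[3,50,97]),'y',np.percentile(s[:,1],[1,99]))
    yel=(hsv[...,0]>20)&(hsv[...,0]<33)&(hsv[...,1]>160)&(d>0)&(abs(S[...,0])<20)&(S[...,2]>95)&(S[...,2]<215)&(abs(S[...,1])<130)
    s=S[yel]
    if len(s)>8: m=np.median(s,0);print(n,'yel',len(s),np.percentile(s,[3,50,97],axis=0).tolist(),'ang',np.arctan2(71-m[1],m[2]-117)+.349)
E
python3 meas.py
```

```text
foot in slot mm [-0.1 -7.4 88.9] rot err deg [-0.1  -0.06  0.18]
17.6 [ 0.32 -0.09  0.38]
wrist red 1064 z pct 50 90 97 [106.34 107.67 108.06] x [-6.94 -3.04  0.45] y [-39.26  53.12]
wrist white 837 z pct 50 90 97 [120.67 122.31 122.84] x [-5.46 -3.24  2.41] y [-54.53  57.82]
wrist yel 1668 [[-11.946168725537213, 57.30756573361919, 197.9208559269167], [-1.320975537917798, 64.14811784634433, 199.42099448242567], [9.626177397521605, 71.18918959651312, 200.84023188378103]] ang 0.431942007191481
scene red 165 z pct 50 90 97 [102.31 108.06 108.96] x [-8.16 -0.31  3.39] y [-53.25  59.15]
scene white 193 z pct 50 90 97 [103.66 121.19 123.43] x [-5.1   1.01  4.64] y [-57.53  56.71]
scene yel 63 [[-8.009649805693797, 59.85084605494703, 177.56716939662877], [7.3099966300773005, 69.6617519406988, 190.44083320782303], [12.814952876055445, 75.11110454686597, 202.00887455218623]] ang 0.3672201087658338
top red 127 z pct 50 90 97 [106.52 110.   111.8 ] x [-5.15  1.24  3.92] y [-13.33  62.76]
top white 82 z pct 50 90 97 [106.91 123.19 124.03] x [-2.62  1.23  4.32] y [-57.07  56.26]
top yel 90 [[-8.36951678870038, 57.46354974452665, 179.05435988070866], [6.230112697195544, 65.74357519554569, 198.43182351040912], [13.326786329275794, 72.28657428062724, 203.2404002023706]] ang 0.41346057722120755
```

Emit:
servo_tool([
  [[0.2,-0.08,0.2,0,0,0,0],[0,0,0.4,0,0,0,0],[0,0,0.4,0,0,0,0],[0,0,0.4,0,0,0,0],[0,0,0.4,0,0,0,0],[0,0,0.3,0,0,0,0],[0,0,0.2,0,0,0,0],[0,0,0.2,0,0,0,0],[0,0,0.12,0,0,0,0]],
])

```text
clock: 18.65
ee_pos: [0.5258, -0.2301, 0.1048]
eef_rot: [0.155, 0.576, 0.775, 0.209]
wrist_force: [-3.8, 0.4, 5.7]
gripper_width: 0.0006
finger_force: 3.3
```

```bash
python3 -c "
from h import *
inslot(-.037);print(env.read_state()['wrist_force']@Rs)"
```

```text
foot in slot mm [ -2.   -1.9 106. ] rot err deg [-0.12 -0.02  0.14]
[-0.18709193  1.49953186  6.67221006]
```

Emit:
servo_tool([
  [[0,0,0.1,0,0,0,0],[0,0,0.1,0,0,0,0],[0,0,0,0,0,0,0]],
])

```text
clock: 18.95
ee_pos: [0.5271, -0.2272, 0.1043]
eef_rot: [0.154, 0.575, 0.775, 0.211]
wrist_force: [-22.7, 5.7, 34.7]
gripper_width: 0.0005
finger_force: 19.5
```

```bash
python3 -c "
from h import *
inslot(-.037);print(env.read_state()['wrist_force']@Rs)"
```

```text
foot in slot mm [ -0.5   0.3 104.5] rot err deg [-0.31  0.26  0.06]
[-2.46044135e-02  1.21026382e+01  4.01218530e+01]
```

Home: the door reads 104.5 mm at the top edge under 40 N. Backing off now, then going to the outer side of the keeper.

Emit:
servo_tool([
  [[0,0,-0.8,0,0,0,0],[0,0,-1,0,0,0,0],[0,0,-1,0,0,0,0],[0,0,-1,0,0,0,0],[0,0,-1.0,0,0,0,0],[0.9,0,-0.1,0,0,0,0],[0.9,0,0,0,0,0,0],[1,0,0,0,0,0,0],[1,0,0,0,0,0,0]],
])

```text
clock: 19.85
ee_pos: [0.4415, -0.1556, 0.2072]
eef_rot: [0.155, 0.576, 0.775, 0.209]
wrist_force: [-0.4, 0.1, 0.7]
gripper_width: 0.0006
finger_force: 0.0
```

```bash
python3 -c "
from h import *
inslot(-.037)"; python3 meas.py | grep -v white
```

```text
foot in slot mm [ -1.9  93.9 224.1] rot err deg [-0.15 -0.08  0.15]
foot in slot mm [ -1.7  93.8 139.6] rot err deg [-0.15 -0.08  0.15]
19.85 [0.   0.17 0.76]
scene red 158 z pct 50 90 97 [101.45 106.3  106.96] x [-7.32 -0.34  3.7 ] y [-50.76  59.47]
scene yel 62 [[-9.870793432498678, 60.7122686490655, 178.44214919099508], [8.236660574987777, 71.11829598017894, 190.38834688070222], [12.727949950330833, 75.51151816081637, 201.8318801603273]] ang 0.34738808362973367
top red 172 z pct 50 90 97 [103.67 107.36 108.96] x [-5.11  1.75  4.13] y [-52.76  60.3 ]
top yel 9 [[-9.180410191094948, 59.00241567649983, 198.50551652527176], [-7.5832031168498695, 63.92545600464187, 200.64382241317796], [-4.788173900740959, 70.40529865855092, 204.25195065848854]] ang 0.43337857298645566
```

Run:
```python
import numpy as np
f=np.linspace(.08,np.pi/2,15)
c=np.c_[71-66*np.sin(f)+8*np.cos(f)+9.5,117+66*np.cos(f)+8*np.sin(f)]
print(c.round(0)[[0,-1]]); d=np.diff(c,axis=0)/25; print(np.c_[d[:,0],-d[:,1]].round(2).tolist())
```

```text
[[ 83. 183.]
 [ 14. 125.]]
[[-0.28, 0.0], [-0.28, 0.03], [-0.28, 0.06], [-0.27, 0.09], [-0.26, 0.12], [-0.24, 0.15], [-0.23, 0.17], [-0.21, 0.19], [-0.18, 0.22], [-0.16, 0.23], [-0.13, 0.25], [-0.11, 0.26], [-0.08, 0.27], [-0.05, 0.28]]
```

Emit:
servo_tool([
  [[0,0.05,0.8,0,0,0,0],[0,0,0.84,0,0,0,0],[-0.22,0,0,0,0,0,0],[-0.22,0,0,0,0,0,0],[-0.28,0,0,0,0,0,0],[-0.28,0,0.03,0,0,0,0],[-0.28,0,0.06,0,0,0,0],[-0.27,0,0.09,0,0,0,0],[-0.26,0,0.12,0,0,0,0],[-0.24,0,0.15,0,0,0,0]],
])

```text
clock: 21.0
ee_pos: [0.4831, -0.1982, 0.1622]
eef_rot: [0.155, 0.576, 0.775, 0.209]
wrist_force: [0.0, 0.4, 0.2]
gripper_width: 0.0001
finger_force: 0.3
```

```bash
python3 -c "
from h import *
inslot(-.037)"; python3 meas.py | grep -v white
```

```text
foot in slot mm [ -0.6  41.1 171.4] rot err deg [-0.13 -0.06  0.15]
foot in slot mm [-0.4 41.  86.9] rot err deg [-0.13 -0.06  0.15]
21.0 [0.23 0.37 0.11]
wrist red 37 z pct 50 90 97 [104.43 105.27 105.72] x [-6.74 -6.6  -6.5 ] y [27.85 58.94]
scene red 157 z pct 50 90 97 [101.21 106.42 107.37] x [-6.47 -0.14  4.41] y [-50.16  59.1 ]
scene yel 47 [[-5.164295268591427, 18.549658246449017, 162.34975400350325], [8.548622032446556, 28.423097287528723, 173.9715718852524], [13.684980927169795, 36.951367666449116, 185.11504107640312]] ang 0.9907939231878413
top red 43 z pct 50 90 97 [103.31 107.99 109.3 ] x [-5.18  1.97  4.23] y [-53.29  61.22]
top yel 41 [[0.36484524084143805, 10.710002110542314, 170.01228578380477], [8.679207925566192, 20.56201290827608, 177.25481009653498], [12.673794265695827, 29.95907570265706, 185.4284007065044]] ang 1.0459442863111255
```

Emit:
servo_tool([
  [[-0.23,0,0.17,0,0,0,0],[-0.21,0,0.19,0,0,0,0],[-0.18,0,0.22,0,0,0,0],[-0.16,0,0.23,0,0,0,0],[-0.14,0,0.25,0,0,0,0],[-0.15,0,0.26,0,0,0,0],[-0.15,0,0.27,0,0,0,0],[-0.15,0,0.25,0,0,0,0]],
])

```text
clock: 21.95
ee_pos: [0.515, -0.2238, 0.1218]
eef_rot: [0.155, 0.576, 0.775, 0.209]
wrist_force: [0.1, 0.4, 0.2]
gripper_width: 0.0001
finger_force: 0.2
```

```bash
python3 -c "
from h import *
inslot(-.037)"; python3 meas.py | grep -v white
```

```text
foot in slot mm [ -0.8   7.3 124.9] rot err deg [-0.11 -0.02  0.15]
foot in slot mm [-0.6  7.3 40.4] rot err deg [-0.11 -0.02  0.15]
21.95 [0.28 0.34 0.06]
wrist red 126 z pct 50 90 97 [104.71 105.34 105.93] x [-7.1  -6.73 -6.18] y [11.83 60.5 ]
wrist yel 31 [[-5.889379960566061, 31.440981312817314, 212.32132566747504], [-5.367601122364142, 40.74591290443025, 214.18911134659953], [3.660212580668983, 42.86562305006368, 214.97201506477478]] ang 0.6507829715154616
scene red 160 z pct 50 90 97 [101.51 107.04 133.07] x [-5.94  0.17  6.05] y [-49.55  59.06]
scene yel 38 [[5.3014817277305575, -6.412558552170231, 113.140027635268], [9.403404618379625, 5.075298794940547, 122.10773251703321], [13.16671688439758, 14.464320511424505, 129.38989712793284]] ang 1.842472520960304
top red 81 z pct 50 90 97 [103.83 108.47 115.06] x [-4.12  2.04  5.21] y [-44.89  60.71]
top yel 23 [[-3.3625663955546172, -12.092345831083694, 119.84489196426753], [10.523068620134836, -4.792255515390251, 126.96672513919796], [12.810196810352299, 27.540654351358434, 208.6197990782259]] ang 1.7890459706391288
```

Nearly closed. I'll press down until there is a firm force.

Emit:
servo_tool([
  [[-0.2,0,0.1,0,0,0,0],[-0.05,0,0.1,0,0,0,0],[0,0,0.06,0,0,0,0],[0,0,0,0,0,0,0]],
])

```text
clock: 22.5
ee_pos: [0.5164, -0.2244, 0.1201]
eef_rot: [0.151, 0.574, 0.776, 0.212]
wrist_force: [-36.4, 9.0, 46.7]
gripper_width: 0.0003
finger_force: 28.1
```

```bash
python3 -c "
from h import *
inslot(-.037);print(env.read_state()['wrist_force']@Rs)"
```

```text
foot in slot mm [ -0.7   6.  122.9] rot err deg [-0.21  0.58  0.04]
[-4.52997922 19.1618617  56.53353655]
```

Firmly on the stop. Retracting and checking.

Emit:
servo_tool([
  [[0,0,-0.6,0,0,0,0],[0,0,-1,0,0,0,0],[0,0,-1,0,0,0,0],[0,0,-1,0,0,0,0],[0,0,-1,0,0,0,0],[0,0,-1,0,0,0,0],[0,0,0,0,0,0,0]],
])

```text
clock: 23.2
ee_pos: [0.4527, -0.2516, 0.2412]
eef_rot: [0.158, 0.576, 0.774, 0.208]
wrist_force: [0.3, -0.5, -0.7]
gripper_width: 0.0003
finger_force: 0.0
```

```bash
python3 meas.py
python3 - <<'E'
from h import *
p,_=imaging.snapshot('scene');w,_=imaging.snapshot('wrist')
save('fin',np.hstack([cv2.resize(p[110:310,190:440],(470,376)),cv2.resize(w[80:260,240:400],(330,376))]))
E
```

```text
foot in slot mm [  0.6  -1.5 177.7] rot err deg [-0.3  -0.42  0.12]
23.2 [-0.2  -0.54 -0.75]
wrist red 175 z pct 50 90 97 [104.71 105.47 106.  ] x [-6.53 -2.92  0.64] y [-48.45 -18.52]
wrist white 603 z pct 50 90 97 [105.69 122.23 122.87] x [-5.25 -2.89  2.52] y [-56.99  57.58]
wrist yel 485 [[-12.359663860603309, -10.91990113084991, 123.0088616912476], [-1.5782954632926536, 1.2409964891371117, 124.49634032973925], [9.319491672741066, 12.321303943923235, 125.89850510511195]] ang 1.8127465853269018
scene red 151 z pct 50 90 97 [101.33 106.37 107.14] x [-7.35 -0.65  4.29] y [-50.79  58.52]
scene white 189 z pct 50 90 97 [104.27 121.45 123.72] x [-5.06  1.19  5.11] y [-57.47  57.32]
scene yel 44 [[-8.910105280018076, -7.178461654298575, 114.0065554188645], [8.608641786415841, 4.674830525645321, 122.78640850824328], [13.370227665341183, 14.265440164538925, 127.50181378208936]] ang 1.8327736406731732
top red 110 z pct 50 90 97 [103.13 107.91 110.85] x [-4.77  2.04  4.9 ] y [-53.34  61.  ]
top white 84 z pct 50 90 97 [106.65 123.46 124.08] x [-2.7   1.26  4.26] y [-56.92  56.3 ]
top yel 98 [[-9.674541138727829, -11.657520135406347, 114.86930745858713], [3.9687623392538454, 0.5919934319208606, 125.50491903732589], [13.411048319639614, 11.636633728174283, 129.30253987327077]] ang 1.7995839857274851
```

View pics/fin.png

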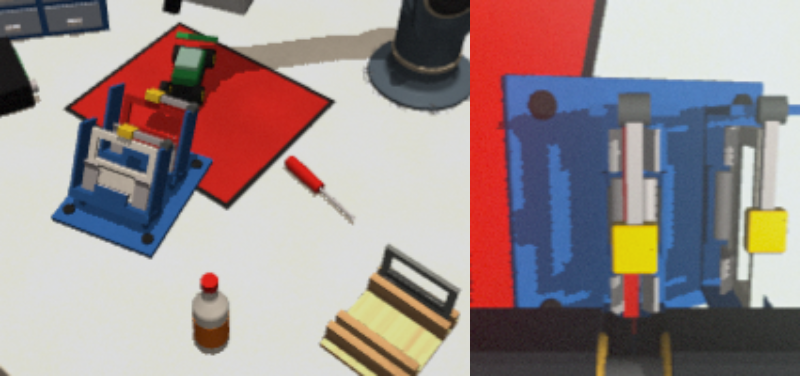

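The final picture shows the front yellow block at (635,250) over the middle of the red door, matching the rear one at (765,230). The grey door is still in the stand and the other things look undisturbed.

```bash
python3 -c "
from h import *
print(job_done())"
```

```text
the job is handed in; nothing more can be done
None
```

The red door is fully home in the front slot of the blue rack, with the keeper closed over its top edge, and the job was handed in at about 23 s; the grey door and the other things were left where they were.

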